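# Put the dry cowling away in the kit carton

### The arm

A 7-joint arm with a two-finger parallel gripper is mounted at the origin on the work surface. World frame = base frame: x ahead of the robot, y to its left, z up, the work surface at z = 0. Lengths are in m, angles in rad, forces in N, time in s.
With the tool pointing down it reaches from about 0.425 to 0.825 m from the base axis. Payload 3.6 kg.
Tool frame: the origin (TCP) lies at the very end of the fingers, on their centre line; the grasp point (between the pads) lies grip_depth behind it (grip_depth is the distance from the TCP to the grasp point, in m); z points along the fingers, y is the line along which they close (so a half turn about z gives the same grasp; the last joint's range is limited). The gripper opens to 85 mm and grips with 20 to 120 N. Pads are 22 mm wide; open, the fingers measure 114 mm over their backs; the gripper's body (76 mm by 85 mm) begins 54 mm behind the grasp point. The pads swing forward as they close: fully open they stand 13 mm farther back than shut.
Start: joints at [1.306, 0.615, -0.013, 1.423, 0.008, 1.103, -0.04], TCP at [0.153, -0.632, 0.199] pointing down, gripper open.
Joint ranges: [-3.12, 3.12], [-0.3, 2.06], [-1.34, 1.32], [0.26, 2.42], [-1.36, 4.5], [0.01, 1.98], [-2.84, 2.84]. Speed limits (rad/s): [2.79, 2.79, 3.14, 3.14, 3.14, 3.14, 3.14].

### API

Orientations are given as a unit quaternion [x, y, z, w].
In Python, from plant import read_state, capture, camera_model, finish_job, grip_depth gives the robot as it stands. The module is installed in compiled form; this text tells all that it offers.
- The arm moves only by the shell command python3 -m handwheel 'ROWS' [FORCE]. ROWS is JSON, a list of rows, each an object of numbers: "dx", "dy", "dz": the shift along the tool's x, y, z in m; "turn": the turn about the tool's z in units of 5 degrees (1.0 is 5 degrees); "grip": the closure, from -1 (fully open) to 1 (shut). In form: [{"dx": .., "dy": .., "dz": .., "turn": .., "grip": ..}, ...]. A call has 1 to 10 rows; each row shifts and turns the commanded pose from where the row before left it, along the tool's axes as they then stand; what a row does not reach is not made up. A row lasts 1/12 s, in which the tool goes at most 41.7 mm and 7.16 degrees, less where a joint would pass 70% of its speed; a pose out of reach is approached as far as the arm can. A call is refused whole if a number of a shift passes 0.0417 or a number of a turn 1, either way. A call with a gripper value outside its range is refused whole. The fingers move at their own pace and stop on an object; FORCE is the grip in N (left out, the last holds). Time passes only in rows, so rows that do not move let the fingers close. It gives the time, the measured TCP pose, the force, the opening and the grip force at its end, in the units of the state.
- read_state(): the state, without advancing time (a new reading comes with each control period).
- capture(name): name is "scene" or "side" or "wrist"; returns the picture (480x640x3 uint8, red, green, blue); there is no depth.
- camera_model(name): a dict with "fx", "fy", "cx", "cy" (pixels), "k1" (the pictures are not rectified: a ray, as slopes to the right and down, at radius r is drawn at 1 + k1 r^2 times it, then the intrinsics apply), "R" (3x3) and "t" (3): a world point X has camera coordinates R X + t. Camera axes: x right, y down, z forward; pixel columns grow to the right and rows downward; lengths in m; the calibration is good to about 2 mm. A picture is of the moment at which its call begins: read the wrist's pose just before it. camera_model takes no time and is no camera call; for the wrist camera it gives the pose at the moment of the call.
- finish_job(): hands the job in; it is judged then, once.
The state is a dict: "time": time; "qpos": joint angles; "joint_vel": joint speeds; "joint_torque": joint torques, N m; "tcp_pos": TCP position; "tool_rot": TCP orientation; "ft_force": force on the tool from outside, world axes, zero at the start; "wrist_torque": the same for the moment, N m; "gripper_width": opening from 0.0 (shut) to 1.0 (fully open); "grasp_force": force on a finger pad.
Only numpy, scipy, OpenCV 4.12 (cv2) and the standard library are available. Lean on these libraries where they do the work, as an engineer would, in place of code of your own. Each camera call takes 0.05 s, during which the arm holds its last target. There are 200 camera calls.

### The job

Fold both flaps of the kit carton well back, past upright, so that its contents show and the mouth is clear. Then lift the yellow engine cowling up and off the peg of the drying stand and lay it down gently on the blue foam pad in the carton, without dropping it; leave the flaps open. Leave the grey aeroplane in its bay and everything else on the bench as it is.

Things in the scene. Friction and masses are not known exactly. Their poses are not given: they have to be found in the camera images.
- carton: Brown cardboard kit carton, fixed: 250 mm long (its x), 170 wide (its y), 80 high, walls and floor 4 mm. Origin: centre of its underside. A 4 mm divider at its x = 0, up to 40 mm above the table, makes two bays, towards its +x and -x, each 119 (x) by 162 mm (y) inside. Yaw within 0.3 rad.
- carton_mouth (a point): Centre of the carton's mouth, level with the rim, 80 mm above the table, axes as the carton.
- flap_left (a joint): Angle of the carton's left (+y) flap, rad: 0 = level over the mouth, 1.57 = upright, stop at 2.5 = folded back outwards. A card panel, 240 mm along the hinge, 58 wide, 4 thick, blue stripe outside. Starts ajar (0.3 to 0.6); its stiff crease (0.03 N m) holds it wherever it is left. Even level, the two flaps leave a slot of 50 mm between their free edges.
- flap_right (a joint): The same for the right (its -y) flap: 0 = level across the mouth, 1.57 = upright, 2.5 = stop, folded back outwards.
- flap_left_hinge (a point): Middle of the left flap's hinge line, at the left rim, 83 mm left of the carton's middle and 80 mm above the table; its x axis runs along the hinge line.
- flap_right_hinge (a point): The same for the right flap, at the right rim.
- flap_left_edge (a point): Middle of the left flap's free edge (inner face), 58 mm from its hinge.
- flap_right_edge (a point): Middle of the right flap's free edge (inner face), 58 mm from its hinge.
- pad: Blue foam pad lying fixed on the floor of one of the carton's two bays (either one): 108 x 150 x 5 mm. Origin: centre of its underside, 4 mm above the table; axes as the carton, z up.
- model: Grey model aeroplane, 140 mm long, 94 mm span, 47 mm high, loose in the carton's other bay, lying along the carton's y. Origin: centre of its underside.
- cowling: Yellow engine cowling: a plain rigid tube, 60 mm outside diameter, 54 mm long, 4 mm wall, open at both ends, 60 g nominal. Origin: its centre; its x is the tube's axis. At the start it hangs on the stand's peg with its axis level, the peg passing through it, and its centre 21 mm below the peg's axis.
- stand: Steel drying stand, fixed: base 130 x 110 x 12 mm, a 16 mm round post, and a level peg (10 mm thick) 200 mm up, from the post towards its -x, the robot's side. Origin: on the table below the middle of the peg, where the cowling hangs; the post's axis is 52 mm to its +x, its top at 205 mm. Yaw within 0.3 rad.
- peg_tip (a point): Free end of the peg, at the height of its axis (200 mm), 50 mm towards the stand's -x from its origin. Here the peg turns up by 10 mm (its top is at 215 mm), so the tube must be raised about 20 mm, until the peg runs near its middle, and then drawn off level towards the stand's -x, at least 80 mm.
- jar: Bystander: small paint jar, 40 mm across, 50 mm high. Origin: centre of its underside.
- glue: Bystander: white glue bottle with green cap, 34 mm across, 65 mm high. Origin: centre of its underside.
- brush: Bystander: brush, 170 mm, lying flat. Origin: middle of its underside.
- can: Bystander: primer can, 62 mm across, 140 mm high. Origin: centre of its underside.
- sander: Bystander: orange sanding block 90 x 45 x 25 mm. Origin: centre of its underside.
- wing: Bystander: grey model wing lying flat, about 210 x 70 x 9 mm. Origin: on its underside.
- driver: Bystander: screwdriver, 150 mm, lying flat. Origin: middle of its underside.
There are look-alikes about, which are no part of the job. Of the things that look like the pad, take the one that is nearest to the robot's base at the start.

How it is judged:
On the way, in this order (a step that is already met when the one before it is completed fails the run):
1. both flaps are folded back past upright (over 1.8 rad) while the cowling still hangs on its peg (value of joint each of flap_left, flap_right above 1.8 rad and horizontal distance between cowling and stand below 0.03 m and height (world z) of cowling above 0.16 m), for 0.2 s.
2. the cowling has been drawn clear of the peg and is held up in the gripper (distance between cowling and peg_tip above 0.045 m and horizontal distance between cowling and stand above 0.08 m and height (world z) of cowling above 0.1 m and contact force between cowling and the fingers above 0.5 N and contact force between cowling and stand below 0.1 N), for 0.1 s.
At the end, for the whole second after the job is handed in: Both flaps stand open beyond 1.8 rad; the cowling lies on the blue pad inside its bay (centre within 45 mm along and 60 mm across of the pad's centre, less than 42 mm above the pad's underside), released and at rest; the aeroplane is within 30 mm of where it started (value of joint each of flap_left, flap_right above 1.8 rad and x of cowling in the frame of pad between -0.045 and 0.045 m and y of cowling in the frame of pad between -0.06 and 0.06 m and z of cowling in the frame of pad below 0.042 m and linear speed of cowling below 0.03 m/s and distance of model from where it was at the start of the episode below 0.03 m and contact force between cowling and the fingers below 0.1 N); the robot touches nothing.
It fails at once if the cowling falls free faster than 0.5 m/s (a drop of more than about 13 mm) (linear speed of cowling above 0.5 m/s and contact force between cowling and the fingers below 0.05 N and contact force between cowling and anything else below 0.05 N).
It fails at once if a bystander is moved by more than 30 mm (distance of any of jar, glue, brush, can, sander, wing, driver from where it was at the start of the episode above 0.03 m).
It fails at once if the aeroplane is moved by more than 30 mm (distance of model from where it was at the start of the episode above 0.03 m).
It also fails if it takes over 72 s, if anything falls off the work surface, if the arm or the gripper's body presses on something with over 40 N, if the wrist force passes 120 N, or if a joint passes its speed limit or range.

## Working session

There is one attempt and no reset: what is moved stays moved. The work goes in short steps, Python scripts to look and compute and a shell command to move; the robot and the scene stay as the last step left them, time stands still between calls to the robot, and variables do not carry over. Pictures are saved under pics/ and viewed, at most 10 in all, crops included, and the job is handed in when it is done.

```bash
mkdir -p pics; python3 - <<'E'
from plant import *
import cv2,json
print(read_state(),grip_depth)
ims=[]
for n in("scene","side"):
    im=capture(n)[:,:,::-1]; cv2.imwrite(f"pics/{n}0.png",im)
    m=camera_model(n);print(n,m)
E
```

```text
{'time': 0.0, 'qpos': array([ 1.30651925,  0.61591162, -0.01261591,  1.42494251,  0.00810161,
        1.10337323, -0.04038816]), 'joint_vel': array([ 7.14091272e-04, -1.04039871e-03, -5.65220879e-05, -5.08136028e-04,
       -6.86530223e-04,  1.22247513e-03, -2.63838613e-04]), 'joint_torque': array([-3.21722737e-04, -4.69213665e+01,  2.59311078e-01, -1.71035886e+01,
        9.99958429e-03,  9.61645273e-03,  1.46052141e-06]), 'tcp_pos': array([ 0.15290709, -0.63087452,  0.19802873]), 'tool_rot': array([ 9.92935561e-01,  1.18647803e-01, -1.72840719e-04, -1.28063736e-03]), 'ft_force': array([-0.6270742 ,  0.13466624,  0.62170176]), 'wrist_torque': array([-0.05170368,  0.01551814,  0.03790402]), 'grasp_force': 0.0, 'gripper_width': 0.9984214781336732} 0.0187
scene {'fx': 441.07608455301425, 'fy': 441.07608455301425, 'cx': 312.5812288384652, 'cy': 242.8648394962264, 'k1': 0.003055938529291253, 'R': array([[-0.22684755,  0.973916  ,  0.00527441],
       [ 0.66410903,  0.15864309, -0.7306104 ],
       [-0.71238991, -0.1622344 , -0.68277421]]), 't': array([ 0.20935091, -0.28040874,  1.67794333])}
side {'fx': 470.97362031448074, 'fy': 470.97362031448074, 'cx': 315.273466849044, 'cy': 236.76953497054194, 'k1': -0.004599700730053703, 'R': array([[-0.99926818, -0.03809609, -0.0034349 ],
       [-0.02629648,  0.74941296, -0.66158047],
       [ 0.02777779, -0.66100598, -0.74986631]]), 't': array([0.60297318, 0.16410121, 1.53447161])}
```

View pics/scene0.png

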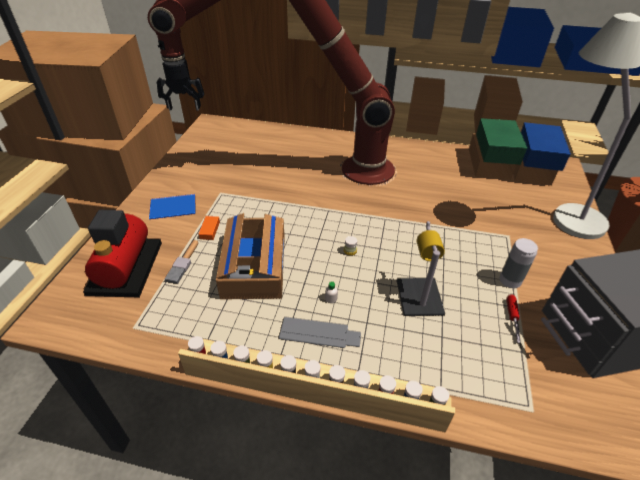

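View pics/side0.png

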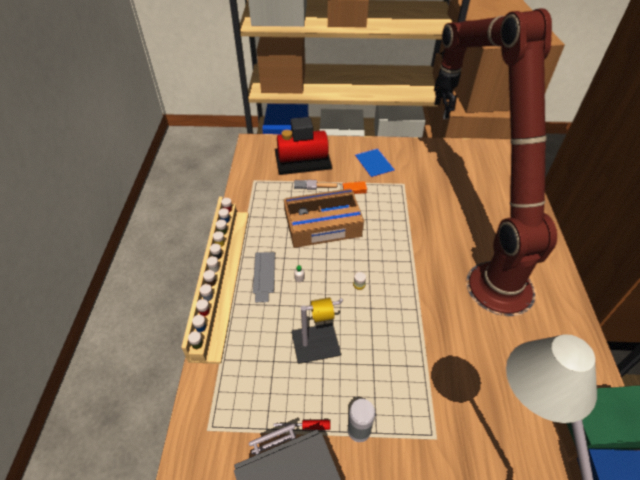

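The scene view shows the open-top carton (centre about 252,255) with two striped flaps ajar, and blue inside its robot-side bay (247,248). The cowling hangs at (430,245) on the stand. There are two pad candidates: the blue inside the carton (247,248) and a blue sheet on the bench (172,206). The side view shows the carton at (323,218) and the cowling at (322,310). I'll enlarge these areas.

```bash
cat > h.py <<'E'
from plant import *
import cv2,numpy as np
from scipy.optimize import least_squares
def ray(m,u,v):
    d=np.array([(u-m["cx"])/m["fx"],(v-m["cy"])/m["fy"]]); s=d.copy()
    for _ in range(5): s=d/(1+m["k1"]*(s@s))
    R,t=np.array(m["R"]),np.array(m["t"]); return -R.T@t, R.T@np.array([*s,1])
def atz(m,u,v,z):
    c,d=ray(m,u,v); return c+d*(z-c[2])/d[2]
def proj(m,X):
    p=np.atleast_2d(X)@np.array(m["R"]).T+np.array(m["t"]); s=p[:,:2]/p[:,2:]
    s=s*(1+m["k1"]*(s**2).sum(1,keepdims=True)); return s*[m["fx"],m["fy"]]+[m["cx"],m["cy"]]
def tri(obs):
    A=np.zeros((3,3));b=np.zeros(3);L=[]
    for m,u,v in obs:
        c,d=ray(m,u,v);d=d/np.linalg.norm(d);P=np.eye(3)-np.outer(d,d);A+=P;b+=P@c;L.append((P,c))
    X=np.linalg.solve(A,b);return X,[np.linalg.norm(P@(X-c)) for P,c in L]
E
python3 - <<'E'
from h import *
s=cv2.imread("pics/scene0.png");d=cv2.imread("pics/side0.png")
def c(im,x,y,w,h,k): return cv2.resize(im[y:y+h,x:x+w],None,fx=k,fy=k,interpolation=cv2.INTER_CUBIC)
a=np.vstack([np.hstack([c(s,205,205,100,100,4)[:300*1+100],c(s,385,215,100,100,4)])[:, :800]])
a=np.hstack([c(s,205,208,100,75+20,4)[:300],c(s,390,218,100,95,4)[:300]])
a=np.hstack([c(s,208,206,80,100,3.75)[:375],c(s,390,215,80,100,3.75)[:375]])
b=np.hstack([c(d,275,185,100,60,3),c(d,275,290,100,75,3)[:180]])
a=np.hstack([c(s,208,206,80,100,3),c(s,390,215,80,100,3)]); b=np.hstack([c(d,278,185,96,100,3)[:300],c(d,278,290,96,100,3)[:300]])
w=max(a.shape[1],b.shape[1]); a=cv2.copyMakeBorder(a,0,0,0,w-a.shape[1],0); cv2.imwrite("pics/crop1.png",np.vstack([a,b]))
m=camera_model("scene");n=camera_model("side")
print(atz(m,172,206,0),atz(m,247,248,.01),atz(n,374,162,0))
E
```

```text
[ 3.80568280e-01 -6.19437521e-01 -1.11022302e-16] [ 0.52776706 -0.29715358  0.01      ] [ 0.38307625 -0.61969932  0.        ]
```

View pics/crop1.png

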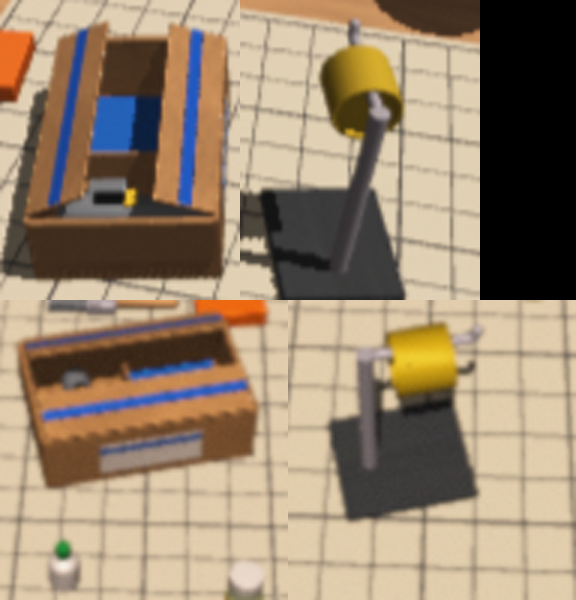

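Of the two pad candidates, the one in the carton bay (scene 247,248) is 0.61 m from the base. The bench sheet (172,206) is 0.73 m away. The crop confirms that the pad is the one in the carton: it lies on the floor of the robot-side bay, with the grey plane in the far bay. Next I'll fit the poses.

```bash
python3 - <<'E'
from h import *
m=camera_model("scene");n=camera_model("side")
def Rz(a): return np.array([[np.cos(a),-np.sin(a),0],[np.sin(a),np.cos(a),0],[0,0,1]])
C=[(m,217,279.3,(.125,-.085,.08)),(m,282,279.3,(.125,.085,.08)),(m,219,297,(.125,-.085,0)),(m,281.3,297.5,(.125,.085,0)),
(n,294.7,246.7,(.125,.085,0)),(n,363,235.7,(-.125,.085,0))]
def fl(s,x,a): return np.array([x,s*(.083-.058*np.cos(a)),.08+.058*np.sin(a)])
F=[(m,261.3,276.7,1,.12),(m,264.7,215,1,-.12),(m,236.7,276.7,-1,.12),(m,243.7,214,-1,-.12)]
def f(p):
    r=[]; T=lambda X:Rz(p[2])@np.array(X)+[p[0],p[1],0]
    for c,u,v,X in C: r+=list((proj(c,T(X))[0]-[u,v]))
    for c,u,v,s,x in F: r+=list((proj(c,T(fl(s,x,p[3] if s>0 else p[4])))[0]-[u,v]))
    return np.array(r)
s=least_squares(f,[.6,-.28,0,.4,.4],loss="soft_l1");print(s.x);print(s.fun.reshape(-1,2).round(1).tolist())
for k,a,b in[("tip",(428,223.3),(340.7,300.3)),("posttop",(437,253.3),(305.3,307.3)),("cowl",(430.3,245.7),(322.3,310)),("postbase",(423.3,305),(305.3,346)),("glue",(332,285),(299,270)),("jar",(351,239),(360,276))]:
    print(k,*tri([(m,*a),(n,*b)]))
for u,v in[(292,331.7),(332.7,325),(340.7,354.3),(298.7,362.7)]:print(atz(n,u,v,.006))
E
```

```text
[ 0.58416623 -0.25592969  0.26009178  0.17549854  0.31014984]
[[-1.1, -0.0], [-1.0, -1.3], [1.2, 1.9], [0.9, 0.1], [-0.7, 1.5], [-0.3, 0.6], [-3.1, -2.3], [-1.8, 0.9], [0.6, -3.9], [1.1, 0.2]]
tip [0.52684447 0.20928195 0.20867059] [np.float64(0.00020377345549709797), np.float64(0.0002037734554971961)]
posttop [0.62200928 0.23345761 0.20147995] [np.float64(0.003231694024350946), np.float64(0.003231694024351026)]
cowl [0.57548761 0.22219119 0.1780298 ] [np.float64(0.0002271592428898266), np.float64(0.0002271592428898553)]
postbase [0.62371411 0.23753975 0.00475716] [np.float64(0.00020274210385371039), np.float64(0.0002027421038535667)]
glue [ 0.65496415 -0.00822308  0.05362251] [np.float64(0.0021382277103473603), np.float64(0.002138227710347553)]
jar [0.45997648 0.00952985 0.05180682] [np.float64(0.00028854008383299106), np.float64(0.00028854008383296737)]
[0.66637982 0.19210868 0.006     ]
[0.54392826 0.16452082 0.006     ]
[0.51930266 0.26141398 0.006     ]
[0.63997088 0.29224144 0.006     ]
```

```bash
python3 -m handwheel '[{"dx":0.0338,"dy":-0.0175,"dz":-0.0033,"grip":1},{"dx":0.0338,"dy":-0.0175,"dz":-0.0033,"grip":1},{"dx":0.0338,"dy":-0.0175,"dz":-0.0033,"grip":1},{"dx":0.0338,"dy":-0.0175,"dz":-0.0033,"grip":1},{"dx":0.0338,"dy":-0.0175,"dz":-0.0033,"grip":1},{"dx":0.0338,"dy":-0.0175,"dz":-0.0033,"grip":1},{"dx":0.0338,"dy":-0.0175,"dz":-0.0033,"grip":1},{"dx":0.0338,"dy":-0.0175,"dz":-0.0033,"grip":1},{"dx":0.0338,"dy":-0.0175,"dz":-0.0033,"grip":1},{"dx":0.0338,"dy":-0.0175,"dz":-0.0033,"grip":1}]' && python3 -m handwheel '[{"dx":0.0338,"dy":-0.0175,"dz":-0.0033,"grip":1},{"dx":0.0338,"dy":-0.0175,"dz":-0.0033,"grip":1},{"dx":0.0338,"dy":-0.0175,"dz":-0.0033,"grip":1},{"dx":0.0338,"dy":-0.0175,"dz":-0.0033,"grip":1},{"dx":0.0338,"dy":-0.0175,"dz":-0.0033,"grip":1},{"grip":1},{"grip":1}]'
python3 - <<'E'
from h import *
s=read_state();print(s["qpos"].round(2),s["time"],s["tcp_pos"],s["tool_rot"])
m=camera_model("wrist");np.save("pics/w1.npy",m,allow_pickle=True)
cv2.imwrite("pics/w1.png",capture("wrist")[:,:,::-1])
E
```

```text
[ 1.31  0.62 -0.01  1.42  0.01  1.1  -0.04] 0.1 [ 0.15294177 -0.63095791  0.19812816] [ 9.92937641e-01  1.18631466e-01 -1.58310300e-04 -1.17916211e-03]schema error: expected keys dx, dy, dz, turn, grip
```

View pics/w1.png

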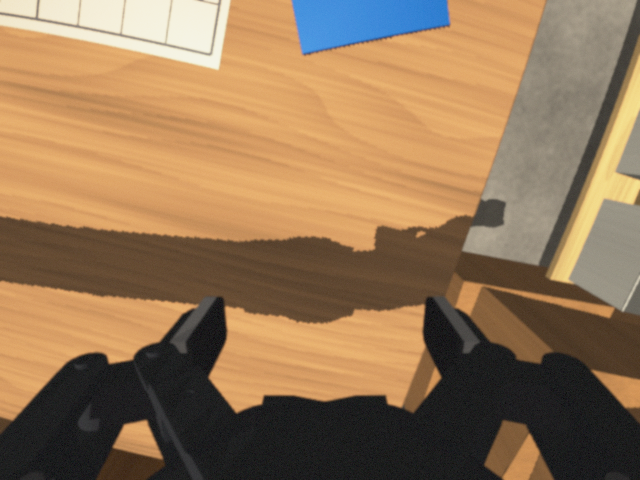

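The arm did not move because every row needs all five keys. The wrist picture shows only the bench sheet (370,20) and the fingers.

```bash
python3 -m handwheel '[{"dx":0.0338,"dy":-0.0175,"dz":-0.0033,"turn":0,"grip":1},{"dx":0.0338,"dy":-0.0175,"dz":-0.0033,"turn":0,"grip":1},{"dx":0.0338,"dy":-0.0175,"dz":-0.0033,"turn":0,"grip":1},{"dx":0.0338,"dy":-0.0175,"dz":-0.0033,"turn":0,"grip":1},{"dx":0.0338,"dy":-0.0175,"dz":-0.0033,"turn":0,"grip":1},{"dx":0.0338,"dy":-0.0175,"dz":-0.0033,"turn":0,"grip":1},{"dx":0.0338,"dy":-0.0175,"dz":-0.0033,"turn":0,"grip":1},{"dx":0.0338,"dy":-0.0175,"dz":-0.0033,"turn":0,"grip":1},{"dx":0.0338,"dy":-0.0175,"dz":-0.0033,"turn":0,"grip":1},{"dx":0.0338,"dy":-0.0175,"dz":-0.0033,"turn":0,"grip":1}]' && python3 -m handwheel '[{"dx":0.0338,"dy":-0.0175,"dz":-0.0033,"turn":0,"grip":1},{"dx":0.0338,"dy":-0.0175,"dz":-0.0033,"turn":0,"grip":1},{"dx":0.0338,"dy":-0.0175,"dz":-0.0033,"turn":0,"grip":1},{"dx":0.0338,"dy":-0.0175,"dz":-0.0033,"turn":0,"grip":1},{"dx":0.0338,"dy":-0.0175,"dz":-0.0033,"turn":0,"grip":1},{"dx":0,"dy":0,"dz":0,"turn":0,"grip":1}]'
python3 - <<'E'
from h import *
s=read_state();print(s["qpos"].round(2),s["time"],s["tcp_pos"],s["tool_rot"])
m=camera_model("wrist");np.save("pics/w1.npy",m,allow_pickle=True)
cv2.imwrite("pics/w2.png",capture("wrist")[:,:,::-1])
E
```

```text
time: 0.98
tcp_pos: [0.4414, -0.3804, 0.2322]
tool_rot: [0.993, 0.119, -0.0, -0.0]
ft_force: [0.4, 0.0, 0.1]
gripper_width: 0.002
grasp_force: 0.0
time: 1.48
tcp_pos: [0.5912, -0.2462, 0.2484]
tool_rot: [0.992, 0.126, 0.003, -0.004]
ft_force: [1.2, 2.1, 0.3]
gripper_width: -0.0
grasp_force: 0.0
[ 0.41  0.56 -0.07  1.38  0.03  1.2  -0.99] 1.4833 [ 0.59115703 -0.24620352  0.24844896] [ 0.9920319   0.12588907  0.00334463 -0.00366879]
```

View pics/w2.png

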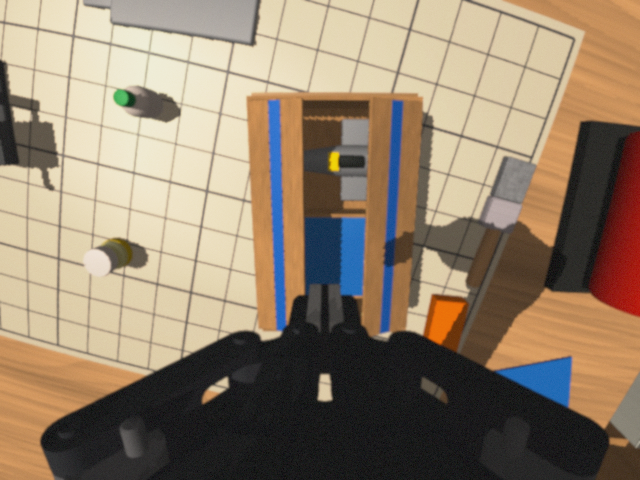

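The wrist picture shows the carton's far rim corners at (248,97) and (421,97), the flap free edges starting at (302,97) and (370,96), and the divider top at v≈214. I'll refit the carton.

```bash
python3 - <<'E'
from h import *
s=read_state();print(s["time"],s["tcp_pos"],s["tool_rot"])
m=camera_model("scene");n=camera_model("side");w=np.load("pics/w1.npy",allow_pickle=True).item()
def Rz(a): return np.array([[np.cos(a),-np.sin(a),0],[np.sin(a),np.cos(a),0],[0,0,1]])
C=[(m,217,279.3,(.125,-.085,.08)),(m,282,279.3,(.125,.085,.08)),(m,219,297,(.125,-.085,0)),(m,281.3,297.5,(.125,.085,0)),
(n,294.7,246.7,(.125,.085,0)),(n,363,235.7,(-.125,.085,0)),(w,248,96,(.125,.085,.08)),(w,421,96,(.125,-.085,.08)),(w,306,216,(.0,.024,.04)),(w,366,216,(.0,-.024,.04))]
def fl(s,x,a): return np.array([x,s*(.083-.058*np.cos(a)),.08+.058*np.sin(a)])
F=[(m,261.3,276.7,1,.12),(m,264.7,215,1,-.12),(m,236.7,276.7,-1,.12),(m,243.7,214,-1,-.12),(w,302.5,97,1,.12),(w,369.5,96,-1,.12)]
def f(p):
    r=[]; T=lambda X:Rz(p[2])@np.array(X)+[p[0],p[1],0]
    for c,u,v,X in C: r+=list((proj(c,T(X))[0]-[u,v])*(.5 if c is w else 1)*(0 if c is w and abs(X[0])<.01 else 1))
    for c,u,v,s,x in F: r+=list((proj(c,T(fl(s,x,p[3] if s>0 else p[4])))[0]-[u,v])*(.5 if c is w else 1))
    return np.array(r)
s=least_squares(f,[.6,-.28,0,.4,.4],loss="soft_l1");print(s.x.round(3));print(s.fun.reshape(-1,2).round(1).tolist())
p=s.x
for X in [(0,.0,.04),(-.0625,.025,.009)]: print(proj(w,Rz(p[2])@np.array(X)+[p[0],p[1],0]))
E
```

```text
1.5333 [ 0.58776504 -0.25061257  0.24811054] [ 0.99231179  0.12374094  0.00115425 -0.00203852]
[ 0.586 -0.256  0.255  0.277  0.375]
[[-1.5, 0.5], [-1.4, -0.5], [0.8, 2.5], [0.6, 0.9], [-1.5, 1.5], [-1.0, 0.8], [-1.6, -0.1], [0.1, -0.3], [0.0, -0.0], [-0.0, -0.0], [-3.1, -3.1], [-1.4, -0.1], [-0.4, -4.2], [0.6, -0.2], [0.5, 0.6], [-1.9, 0.6]]
[[331.98932679 214.84845788]]
[[312.23858279 257.56018716]]
```

```bash
python3 -m handwheel '[{"dx":0,"dy":0,"dz":0.009,"turn":-1,"grip":1},{"dx":0,"dy":0,"dz":0.009,"turn":-1,"grip":1},{"dx":0,"dy":0,"dz":0.009,"turn":-1,"grip":1},{"dx":0,"dy":0,"dz":0.009,"turn":-1,"grip":1},{"dx":0,"dy":0,"dz":0.009,"turn":-1,"grip":1},{"dx":0,"dy":0,"dz":0.009,"turn":-1,"grip":1},{"dx":0,"dy":0,"dz":0.009,"turn":-1,"grip":1},{"dx":0,"dy":0,"dz":0.009,"turn":-1,"grip":1},{"dx":0,"dy":0,"dz":0.009,"turn":-1,"grip":1},{"dx":0,"dy":0,"dz":0.009,"turn":-1,"grip":1}]' && python3 -m handwheel '[{"dx":0,"dy":0,"dz":0,"turn":-1,"grip":1},{"dx":0,"dy":0,"dz":0,"turn":-1,"grip":1},{"dx":0,"dy":0,"dz":0,"turn":-1,"grip":1},{"dx":0,"dy":0,"dz":0,"turn":-1,"grip":1},{"dx":0,"dy":0,"dz":0,"turn":-1,"grip":1},{"dx":0,"dy":0,"dz":0,"turn":-1,"grip":1},{"dx":0,"dy":0,"dz":0,"turn":-1,"grip":1},{"dx":0,"dy":0,"dz":0,"turn":-1,"grip":1},{"dx":0,"dy":0,"dz":0,"turn":0,"grip":1},{"dx":0,"dy":0,"dz":0,"turn":0,"grip":1}]'
cat >> h.py <<'E'
from scipy.spatial.transform import Rotation as Ro
def where(c,yaw):
    s=read_state();R=Ro.from_quat(s["tool_rot"]);d=Ro.from_euler("z",-yaw).apply(np.array(s["tcp_pos"])-[c[0],c[1],0])
    x=R.as_matrix()[:,0];print("t",s["time"],"in frame",d.round(4),"tool x yaw",round(np.arctan2(x[1],x[0])-yaw,4),"q",s["qpos"].round(2),"f",np.round(s["ft_force"],1))
E
python3 -c "
from h import *
where((.586,-.256),.255)"
```

```text
time: 2.37
tcp_pos: [0.5827, -0.2584, 0.1579]
tool_rot: [0.849, 0.528, -0.001, -0.0]
ft_force: [-0.3, -0.9, 0.4]
gripper_width: 0.004
grasp_force: 0.0
time: 3.2
tcp_pos: [0.5831, -0.2582, 0.1583]
tool_rot: [0.62, 0.785, -0.0, -0.0]
ft_force: [-0.2, 0.3, -0.6]
gripper_width: -0.002
grasp_force: 0.0
t 3.2 in frame [-0.0034 -0.0014  0.1583] tool x yaw 1.55 q [ 0.65  0.67 -0.47  1.5   0.33  1.05  0.33] f [-0.2  0.3 -0.6]
```

```bash
python3 -m handwheel '[{"dx":0,"dy":0,"dz":0.026,"turn":0,"grip":1},{"dx":0,"dy":0,"dz":0.026,"turn":0,"grip":1},{"dx":0,"dy":0,"dz":0.026,"turn":0,"grip":1},{"dx":0,"dy":0,"dz":0,"turn":0,"grip":1}]' && python3 -m handwheel '[{"dx":0.012,"dy":0,"dz":-0.006,"turn":0,"grip":1},{"dx":0.012,"dy":0,"dz":-0.006,"turn":0,"grip":1},{"dx":0.012,"dy":0,"dz":-0.006,"turn":0,"grip":1},{"dx":0.012,"dy":0,"dz":-0.006,"turn":0,"grip":1},{"dx":0.012,"dy":0,"dz":0,"turn":0,"grip":1},{"dx":0.012,"dy":0,"dz":0,"turn":0,"grip":1},{"dx":0.012,"dy":0,"dz":0,"turn":0,"grip":1},{"dx":0.014,"dy":0,"dz":0,"turn":0,"grip":1},{"dx":0,"dy":0,"dz":0,"turn":0,"grip":1},{"dx":0,"dy":0,"dz":0,"turn":0,"grip":1}]'
python3 - <<'E'
from h import *
where((.586,-.256),.255)
E
```

```text
time: 3.53
tcp_pos: [0.5793, -0.2567, 0.0752]
tool_rot: [0.619, 0.785, -0.002, -0.005]
ft_force: [-0.7, -0.3, -1.6]
gripper_width: -0.002
grasp_force: 0.0
time: 4.37
tcp_pos: [0.5608, -0.1607, 0.1047]
tool_rot: [0.617, 0.787, -0.0, -0.0]
ft_force: [0.2, -0.6, -0.1]
gripper_width: 0.0
grasp_force: 0.0
t 4.3667 in frame [-0.0004  0.0986  0.1047] tool x yaw 1.5558 q [ 0.52  0.66 -0.45  1.72  0.36  0.85  0.15] f [ 0.2 -0.6 -0.1]
```

```bash
python3 -m handwheel '[{"dx":-0.0245,"dy":0,"dz":0,"turn":0,"grip":1},{"dx":-0.0245,"dy":0,"dz":0.008,"turn":0,"grip":1},{"dx":-0.0245,"dy":0,"dz":0.009,"turn":0,"grip":1},{"dx":-0.0245,"dy":0,"dz":0.009,"turn":0,"grip":1},{"dx":0,"dy":0,"dz":0,"turn":0,"grip":1}]' && python3 -m handwheel '[{"dx":-0.012,"dy":0,"dz":-0.006,"turn":0,"grip":1},{"dx":-0.012,"dy":0,"dz":-0.006,"turn":0,"grip":1},{"dx":-0.012,"dy":0,"dz":-0.006,"turn":0,"grip":1},{"dx":-0.012,"dy":0,"dz":-0.006,"turn":0,"grip":1},{"dx":-0.012,"dy":0,"dz":0,"turn":0,"grip":1},{"dx":-0.012,"dy":0,"dz":0,"turn":0,"grip":1},{"dx":-0.012,"dy":0,"dz":0,"turn":0,"grip":1},{"dx":-0.014,"dy":0,"dz":0,"turn":0,"grip":1},{"dx":0,"dy":0,"dz":0,"turn":0,"grip":1},{"dx":0,"dy":0,"dz":0,"turn":0,"grip":1}]'
python3 - <<'E'
from h import *
where((.586,-.256),.255)
a,b=capture("scene"),capture("side")
k=lambda im,x,y,w,h:cv2.resize(im[y:y+h,x:x+w,::-1],(400,400))
cv2.imwrite("pics/c2.png",np.hstack([k(a,195,195,110,110),k(b,270,170,110,110)]))
E
```

```text
time: 4.78
tcp_pos: [0.582, -0.2665, 0.0757]
tool_rot: [0.622, 0.783, -0.003, 0.0]
ft_force: [-1.2, -1.2, -0.2]
gripper_width: -0.003
grasp_force: 0.0
time: 5.62
tcp_pos: [0.6063, -0.3536, 0.1019]
tool_rot: [0.619, 0.785, -0.0, -0.0]
ft_force: [0.5, 0.0, 0.2]
gripper_width: -0.001
grasp_force: 0.0
t 5.6167 in frame [-0.005  -0.0996  0.1019] tool x yaw 1.5509 q [ 0.72  0.83 -0.45  1.35  0.38  1.05  0.45] f [0.5 0.  0.2]
```

View pics/c2.png

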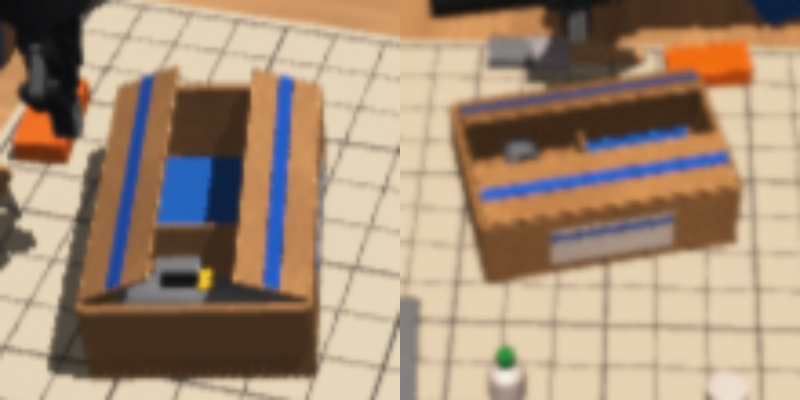

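The picture shows both flaps still ajar (left stripe 130,190; right stripe 280,190 in the scene half), and the gripper over by the sander (65,120). The sweep missed them, so I'll check where the tool projects.

```bash
python3 - <<'E'
from h import *
m=camera_model("scene");n=camera_model("side")
s=read_state();print(s["tcp_pos"],proj(m,s["tcp_pos"]),proj(n,s["tcp_pos"]))
for X in [(.586,-.256,.08)]: print(proj(m,X),proj(n,X))
w=np.load("pics/w1.npy",allow_pickle=True).item();print(proj(w,[.586,-.256,.08]),proj(w,[.5912,-.2462,.2484]),w["t"],-np.array(w["R"]).T@w["t"])
cv2.imwrite("pics/s2.png",capture("scene")[:,:,::-1][100:400,100:500]);cv2.imwrite("pics/s3.png",capture("side")[:,:,::-1][0:300,200:600])
a=np.hstack([cv2.imread("pics/s2.png"),cv2.imread("pics/s3.png")]);cv2.imwrite("pics/s4.png",a)
E
```

```text
[ 0.60687861 -0.35128591  0.10241448] [[215.99099911 240.02714088]] [[317.91404248 186.30886733]]
[[251.58819697 246.29412739]] [[322.89976421 209.50856419]]
[[332.91796358 222.78263169]] [[323.97505537 274.7189441 ]] [-0.38478466  0.44280939  0.56784872] [ 0.65809497 -0.23024681  0.42483996]
```

View pics/s4.png

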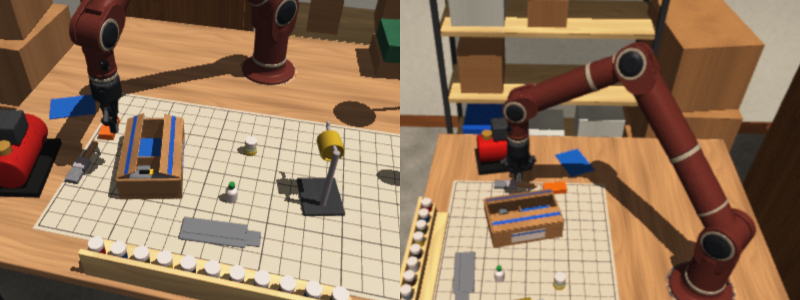

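The gripper is where it should be, yet both flaps are still ajar, so the fingers must have skated over the faces. I'll check numerically, from the blue stripes, whether the flaps moved at all.

```bash
cat >> h.py <<'E'
def stripes(im,tag=""):
    h=cv2.cvtColor(im,cv2.COLOR_BGR2HSV);b=(cv2.inRange(h,(100,120,50),(130,255,255))>0)
    for r in (225,235,245,255,265,275):
        x=np.flatnonzero(b[r,150:330])+150; print(tag,r,[(g[0],g[-1]) for g in np.split(x,np.flatnonzero(np.diff(x)>1)+1) if len(g)])
E
python3 - <<'E'
from h import *
a=cv2.imread("pics/scene0.png");b=capture("scene")[:,:,::-1].copy();cv2.imwrite("pics/sc_now.png",b)
stripes(a,"0");stripes(b,"1")
E
```

```text
0 225 [(np.int64(233), np.int64(235)), (np.int64(271), np.int64(274))]
0 235 [(np.int64(231), np.int64(233)), (np.int64(271), np.int64(273))]
0 245 [(np.int64(229), np.int64(231)), (np.int64(240), np.int64(260)), (np.int64(270), np.int64(273))]
0 255 [(np.int64(227), np.int64(230)), (np.int64(239), np.int64(259)), (np.int64(269), np.int64(272))]
0 265 [(np.int64(226), np.int64(228)), (np.int64(268), np.int64(271))]
0 275 []
1 225 [(np.int64(233), np.int64(235)), (np.int64(271), np.int64(274))]
1 235 [(np.int64(231), np.int64(233)), (np.int64(271), np.int64(273))]
1 245 [(np.int64(229), np.int64(231)), (np.int64(240), np.int64(260)), (np.int64(270), np.int64(273))]
1 255 [(np.int64(227), np.int64(230)), (np.int64(239), np.int64(259)), (np.int64(269), np.int64(272))]
1 265 [(np.int64(226), np.int64(228)), (np.int64(268), np.int64(271))]
1 275 []
```

The flaps haven't moved a pixel, so the fingers passed above them and the true tip may be higher than I assumed. I'll zoom in on the tip against the projected TCP.

```bash
python3 - <<'E'
from h import *
m=camera_model("scene");n=camera_model("side")
s=read_state();T=s["tcp_pos"];print(T)
o=[]
for nm,c in(("scene",m),("side",n)):
    im=capture(nm)[:,:,::-1].copy();u,v=proj(c,T)[0];x0,y0=int(u)-25,int(v)-35
    k=cv2.resize(im[y0:y0+50,x0:x0+50],(400,400),interpolation=cv2.INTER_CUBIC)
    for z,col in((0,(0,255,0)),(.02,(255,0,255)),(.04,(255,255,0))):
        p=(proj(c,T+[0,0,z])[0]-[x0-.5,y0-.5])*8;cv2.circle(k,tuple(int(q) for q in p),3,col,1)
    o.append(k)
cv2.imwrite("pics/tip.png",np.hstack(o))
E
```

```text
[ 0.60725232 -0.35106509  0.10284814]
```

View pics/tip.png

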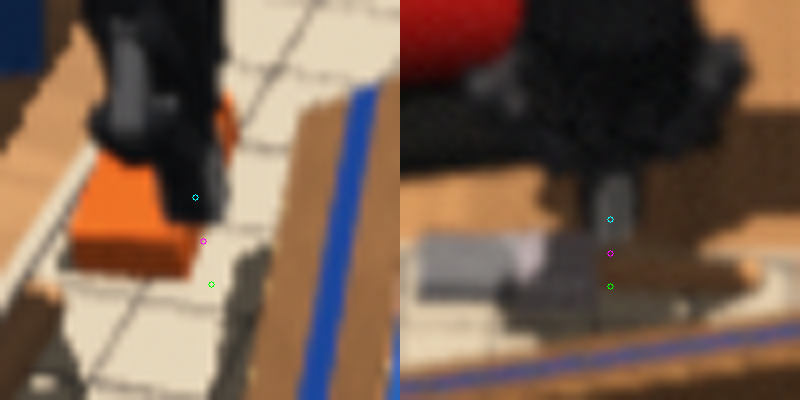

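The fingertip really sits about 28 mm above the reported TCP in both views: scene tip at crop (195,222), side tip at (612,240). The sideways position agrees. I'll allow for that offset and repeat the sweeps lower.

```bash
python3 -m handwheel '[{"dx":0.025,"dy":0,"dz":0,"turn":0,"grip":1},{"dx":0.025,"dy":0,"dz":0,"turn":0,"grip":1},{"dx":0.025,"dy":0,"dz":0,"turn":0,"grip":1},{"dx":0.025,"dy":0,"dz":0,"turn":0,"grip":1},{"dx":0,"dy":0,"dz":0,"turn":0,"grip":1},{"dx":0,"dy":0,"dz":0.018,"turn":0,"grip":1},{"dx":0,"dy":0,"dz":0.018,"turn":0,"grip":1},{"dx":0,"dy":0,"dz":0.018,"turn":0,"grip":1},{"dx":0,"dy":0,"dz":0,"turn":0,"grip":1}]' && python3 -c "
from h import *
where((.586,-.256),.255)" && python3 -m handwheel '[{"dx":0.012,"dy":0,"dz":0,"turn":0,"grip":1},{"dx":0.008,"dy":0,"dz":-0.008,"turn":0,"grip":1},{"dx":0.008,"dy":0,"dz":-0.008,"turn":0,"grip":1},{"dx":0.012,"dy":0,"dz":-0.006,"turn":0,"grip":1},{"dx":0.012,"dy":0,"dz":-0.006,"turn":0,"grip":1},{"dx":0.012,"dy":0,"dz":0,"turn":0,"grip":1},{"dx":0.012,"dy":0,"dz":0,"turn":0,"grip":1},{"dx":0.012,"dy":0,"dz":0,"turn":0,"grip":1},{"dx":0.009,"dy":0,"dz":0,"turn":0,"grip":1},{"dx":0,"dy":0,"dz":0,"turn":0,"grip":1}]'
python3 - <<'E'
from h import *
where((.586,-.256),.255)
b=capture("scene")[:,:,::-1].copy();cv2.imwrite("pics/sc_l.png",b);stripes(b,"L")
E
```

```text
time: 6.72
tcp_pos: [0.5807, -0.2546, 0.0453]
tool_rot: [0.618, 0.786, -0.001, -0.003]
ft_force: [-0.6, -0.2, -0.4]
gripper_width: 0.002
grasp_force: 0.0
t 6.7167 in frame [-0.0048  0.0027  0.0453] tool x yaw 1.554 q [ 0.62  0.8  -0.42  1.61  0.41  0.83  0.27] f [-0.6 -0.2 -0.4]
time: 7.55
tcp_pos: [0.5598, -0.1566, 0.0765]
tool_rot: [0.616, 0.787, 0.001, -0.002]
ft_force: [-0.3, 0.4, -0.6]
gripper_width: 0.003
grasp_force: 0.0
t 7.55 in frame [-0.0003  0.1028  0.0765] tool x yaw 1.5584 q [ 0.5   0.69 -0.43  1.75  0.38  0.79  0.13] f [-0.3  0.4 -0.6]
L 225 [(np.int64(233), np.int64(235))]
L 235 [(np.int64(231), np.int64(233))]
L 245 [(np.int64(229), np.int64(231)), (np.int64(241), np.int64(280))]
L 255 [(np.int64(227), np.int64(230)), (np.int64(240), np.int64(279))]
L 265 [(np.int64(226), np.int64(228))]
L 275 []
```

The left flap has folded back: its stripe is gone from the scene view. Now the right flap.

```bash
python3 -m handwheel '[{"dx":-0.025,"dy":0,"dz":0,"turn":0,"grip":1},{"dx":-0.025,"dy":0,"dz":0,"turn":0,"grip":1},{"dx":-0.025,"dy":0,"dz":0.01,"turn":0,"grip":1},{"dx":-0.025,"dy":0,"dz":0.02,"turn":0,"grip":1},{"dx":0,"dy":0,"dz":0,"turn":0,"grip":1},{"dx":0,"dy":0,"dz":0,"turn":0,"grip":1}]' && python3 -m handwheel '[{"dx":-0.012,"dy":0,"dz":0,"turn":0,"grip":1},{"dx":-0.008,"dy":0,"dz":-0.008,"turn":0,"grip":1},{"dx":-0.008,"dy":0,"dz":-0.008,"turn":0,"grip":1},{"dx":-0.012,"dy":0,"dz":-0.006,"turn":0,"grip":1},{"dx":-0.012,"dy":0,"dz":-0.006,"turn":0,"grip":1},{"dx":-0.012,"dy":0,"dz":0,"turn":0,"grip":1},{"dx":-0.012,"dy":0,"dz":0,"turn":0,"grip":1},{"dx":-0.012,"dy":0,"dz":0,"turn":0,"grip":1},{"dx":-0.011,"dy":0,"dz":0,"turn":0,"grip":1},{"dx":0,"dy":0,"dz":0,"turn":0,"grip":1}]'
python3 - <<'E'
from h import *
where((.586,-.256),.255)
b=capture("scene")[:,:,::-1].copy();d=capture("side")[:,:,::-1].copy();stripes(b,"R")
k=lambda im,x,y,w,h:cv2.resize(im[y:y+h,x:x+w],(400,400))
cv2.imwrite("pics/c3.png",np.hstack([k(b,195,195,110,110),k(d,270,160,110,110)]))
E
```

```text
time: 8.1
tcp_pos: [0.5822, -0.2604, 0.0442]
tool_rot: [0.62, 0.785, -0.001, -0.002]
ft_force: [-0.6, 0.2, 0.6]
gripper_width: -0.0
grasp_force: 0.0
time: 8.93
tcp_pos: [0.6082, -0.3576, 0.0762]
tool_rot: [0.619, 0.785, -0.0, 0.002]
ft_force: [0.3, -1.1, 0.2]
gripper_width: -0.002
grasp_force: 0.0
t 8.9333 in frame [-0.0042 -0.1039  0.0762] tool x yaw 1.5507 q [ 0.72  0.86 -0.44  1.37  0.39  1.    0.44] f [ 0.3 -1.1  0.2]
R 225 []
R 235 []
R 245 [(np.int64(232), np.int64(279))]
R 255 [(np.int64(231), np.int64(272)), (np.int64(275), np.int64(279))]
R 265 []
R 275 []
```

View pics/c3.png

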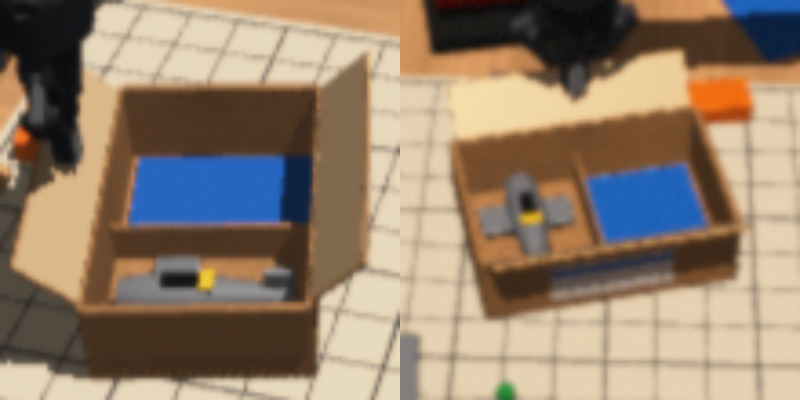

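Both flaps are now folded back with their light inner faces showing: scene left edge (368,160), right edge (15,265). The plane lies undisturbed in the far bay and the pad is clear. Next I'll lift, turn, and check the flap angles and cowling position numerically.

```bash
python3 -m handwheel '[{"dx":0.02,"dy":0,"dz":-0.03,"turn":0,"grip":1},{"dx":0,"dy":0,"dz":-0.036,"turn":0,"grip":1},{"dx":0,"dy":0,"dz":-0.036,"turn":0,"grip":1},{"dx":0,"dy":0,"dz":-0.036,"turn":0,"grip":1},{"dx":0,"dy":0,"dz":-0.036,"turn":0,"grip":1},{"dx":0,"dy":0,"dz":0,"turn":-1,"grip":1},{"dx":0,"dy":0,"dz":0,"turn":-1,"grip":1},{"dx":0,"dy":0,"dz":0,"turn":-1,"grip":1},{"dx":0,"dy":0,"dz":0,"turn":-1,"grip":1},{"dx":0,"dy":0,"dz":0,"turn":-1,"grip":1}]' >/dev/null && python3 -m handwheel '[{"dx":0,"dy":0,"dz":0,"turn":-1,"grip":-1},{"dx":0,"dy":0,"dz":0,"turn":-1,"grip":-1},{"dx":0,"dy":0,"dz":0,"turn":-1,"grip":-1},{"dx":0,"dy":0,"dz":0,"turn":-1,"grip":-1},{"dx":0,"dy":0,"dz":0,"turn":-1,"grip":-1},{"dx":0,"dy":0,"dz":0,"turn":-1,"grip":-1},{"dx":0,"dy":0,"dz":0,"turn":-1,"grip":-1},{"dx":0,"dy":0,"dz":0,"turn":-1,"grip":-1},{"dx":0,"dy":0,"dz":0,"turn":-1,"grip":-1},{"dx":0,"dy":0,"dz":0,"turn":-1,"grip":-1}]' >/dev/null && python3 -m handwheel '[{"dx":0,"dy":0,"dz":0,"turn":-1,"grip":-1},{"dx":0,"dy":0,"dz":0,"turn":-1,"grip":-1},{"dx":0,"dy":0,"dz":0,"turn":-1,"grip":-1},{"dx":0,"dy":0,"dz":0,"turn":0,"grip":-1},{"dx":0,"dy":0,"dz":0,"turn":0,"grip":-1}]'
python3 - <<'E'
from h import *
m=camera_model("scene");n=camera_model("side")
where((.586,-.256),.255); where((.573,.2235),.25)
Rz=Ro.from_euler("z",.255)
def ang(c,u,v,s,x):
    f=lambda p:(proj(c,Rz.apply([p[1],s*(.083-.058*np.cos(p[0])),.08+.058*np.sin(p[0])])+[.586,-.256,0])[0]-[u,v])
    r=least_squares(f,[2.,x]);return r.x.round(2),r.cost
S=lambda x,y:(195+x*.275,195+y*.275)
D=lambda x,y:(270+(x-400)*.275,160+y*.275)
for a in[(m,*S(367,55),1,-.12),(m,*S(366,265),1,.12),(m,*S(13,266),-1,.12),(n,*D(453,80),-1,.12),(n,*D(685,52),-1,-.12)]:print(ang(*a))
# cowling silhouette fit
obs=[]
for nm,c in(("scene",m),("side",n)):
    im=capture(nm)[:,:,::-1].copy();h=cv2.cvtColor(im,cv2.COLOR_BGR2HSV);b=cv2.inRange(h,(18,120,60),(35,255,255))
    k,l,st,ce=cv2.connectedComponentsWithStats(b);x,y=map(int,proj(c,[.575,.222,.178])[0])
    i=min(range(1,k),key=lambda i:np.hypot(*(ce[i]-[x,y]))+(1e3 if st[i,4]<100 else 0))
    pts=cv2.findNonZero((l==i).astype(np.uint8));hull=cv2.convexHull(pts)[:,0].astype(float)
    obs.append((c,cv2.minAreaRect(pts),hull.mean(0),np.array([hull.min(0)-.5,hull.max(0)+.5])));print(nm,st[i],ce[i])
t=np.linspace(0,2*np.pi,60)
ring=np.array([[x,.03*np.cos(a),.03*np.sin(a)] for x in(-.027,.027) for a in t])
def g(p):
    X=Ro.from_euler("z",p[3]).apply(ring)+p[:3];r=[]
    for c,_,_,bb in obs:
        q=proj(c,X);r+=list(q.min(0)-bb[0])+list(q.max(0)-bb[1])
    return r
r=least_squares(g,[.575,.222,.178,.25]);print(r.x.round(4),r.fun.round(1))
E
```

```text
time: 11.12
tcp_pos: [0.603, -0.3341, 0.2493]
tool_rot: [-0.118, 0.993, -0.0, 0.0]
ft_force: [-0.3, -0.0, 0.8]
gripper_width: 1.0
grasp_force: 0.0
t 11.1167 in frame [-0.0033 -0.0798  0.2493] tool x yaw -3.1597 q [ 0.87  0.77 -0.87  1.2   0.57  1.41  1.88] f [-0.3 -0.   0.8]
t 11.1167 in frame [-0.1089 -0.5477  0.2493] tool x yaw -3.1547 q [ 0.87  0.77 -0.87  1.2   0.57  1.41  1.88] f [-0.3 -0.   0.8]
(array([ 2.4 , -0.11]), np.float64(2.3736206171150552e-23))
(array([2.4 , 0.12]), np.float64(1.1065156280030638e-23))
(array([2.3 , 0.12]), np.float64(3.480420588453684e-21))
(array([2.31, 0.11]), np.float64(0.07620694076187047))
(array([ 1.88, -0.12]), np.float64(1.5711584877105848e-25))
scene [417 230  28  31 549] [429.22586521 243.92349727]
side [311 298  24  25 479] [322.33194154 309.81628392]
[0.575  0.222  0.1792 0.2079] [ 0.  -0.4  0.1  0.7  0.3 -0.2 -0.  -0. ]
```

```bash
python3 -m handwheel '[{"dx":-0.0069,"dy":0.0365,"dz":0,"turn":0,"grip":-1},{"dx":-0.0069,"dy":0.0365,"dz":0,"turn":0,"grip":-1},{"dx":-0.0069,"dy":0.0365,"dz":0,"turn":0,"grip":-1},{"dx":-0.0069,"dy":0.0365,"dz":0,"turn":0,"grip":-1},{"dx":-0.0069,"dy":0.0365,"dz":0,"turn":0,"grip":-1},{"dx":-0.0069,"dy":0.0365,"dz":0,"turn":0,"grip":-1},{"dx":-0.0069,"dy":0.0365,"dz":0,"turn":0,"grip":-1},{"dx":-0.0069,"dy":0.0365,"dz":0,"turn":0,"grip":-1},{"dx":-0.0069,"dy":0.0365,"dz":0,"turn":0,"grip":-1},{"dx":-0.0069,"dy":0.0365,"dz":0,"turn":0,"grip":-1}]' >/dev/null && python3 -m handwheel '[{"dx":-0.0069,"dy":0.0365,"dz":0,"turn":0,"grip":-1},{"dx":-0.0069,"dy":0.0365,"dz":0,"turn":0,"grip":-1},{"dx":-0.0069,"dy":0.0365,"dz":0,"turn":0,"grip":-1},{"dx":-0.0069,"dy":0.0365,"dz":0,"turn":0,"grip":-1},{"dx":-0.0069,"dy":0.0365,"dz":0,"turn":0,"grip":-1},{"dx":0,"dy":0,"dz":0,"turn":0,"grip":-1},{"dx":0,"dy":0,"dz":0,"turn":0,"grip":-1},{"dx":0,"dy":0,"dz":0,"turn":0,"grip":-1}]'
python3 -c "
from h import *
where((.575,.222),.238)"
```

```text
time: 12.72
tcp_pos: [0.5746, 0.2212, 0.2487]
tool_rot: [-0.118, 0.993, -0.001, 0.0]
ft_force: [-0.3, -0.8, 0.1]
gripper_width: 1.002
grasp_force: 0.0
t 12.7167 in frame [-0.0006 -0.0007  0.2487] tool x yaw -3.1423 q [ 0.07  0.64 -0.87  1.44  0.5   1.29  0.97] f [-0.3 -0.8  0.1]
```

```bash
python3 -m handwheel '[{"dx":0,"dy":0,"dz":0.02,"turn":0,"grip":-1},{"dx":0,"dy":0,"dz":0.02,"turn":0,"grip":-1},{"dx":0,"dy":0,"dz":0.02,"turn":0,"grip":-1},{"dx":0,"dy":0,"dz":0.015,"turn":0,"grip":-1},{"dx":0,"dy":0,"dz":0.015,"turn":0,"grip":-1},{"dx":0,"dy":0,"dz":0,"turn":0,"grip":-1}]'
python3 - <<'E'
from h import *
m=camera_model("scene");n=camera_model("side");T=read_state()["tcp_pos"];where((.575,.222),.238);o=[]
for nm,c in(("scene",m),("side",n)):
    im=capture(nm)[:,:,::-1].copy();u,v=proj(c,T+[0,0,.04])[0];x0,y0=int(u)-25,int(v)-25
    k=cv2.resize(im[y0:y0+50,x0:x0+50],(400,400),interpolation=cv2.INTER_CUBIC)
    for z,col in((0,(0,255,0)),(.028,(255,0,255)),(.047,(255,255,0))):
        p=(proj(c,T+[0,0,z])[0]-[x0-.5,y0-.5])*8;cv2.circle(k,tuple(int(q) for q in p),3,col,1)
    o.append(k)
cv2.imwrite("pics/g.png",np.hstack(o))
E
```

```text
time: 13.22
tcp_pos: [0.5738, 0.2172, 0.1553]
tool_rot: [-0.117, 0.993, -0.002, -0.003]
ft_force: [-1.3, -0.1, -1.6]
gripper_width: 1.001
grasp_force: 0.0
t 13.2167 in frame [-0.0023 -0.0044  0.1553] tool x yaw -3.1461 q [ 0.06  0.73 -0.82  1.57  0.57  1.11  0.91] f [-1.3 -0.1 -1.6]
```

View pics/g.png

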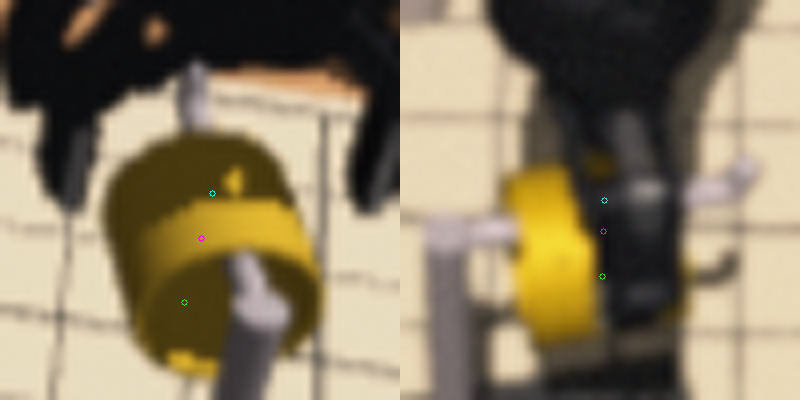

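The fingers straddle the cowling, with tips at scene crop (72,210) and (370,210) and the tube between them. Their open tips sit about 40 mm above the reported TCP, so I need about 30 mm more down before closing.

```bash
python3 -m handwheel '[{"dx":0,"dy":0,"dz":0.01,"turn":0,"grip":-1},{"dx":0,"dy":0,"dz":0.01,"turn":0,"grip":-1},{"dx":0,"dy":0,"dz":0.01,"turn":0,"grip":-1},{"dx":0,"dy":0,"dz":0,"turn":0,"grip":-1},{"dx":0,"dy":0,"dz":0,"turn":0,"grip":-1}]' && python3 -m handwheel '[{"dx":0,"dy":0,"dz":0,"turn":0,"grip":1},{"dx":0,"dy":0,"dz":0,"turn":0,"grip":1},{"dx":0,"dy":0,"dz":0,"turn":0,"grip":1},{"dx":0,"dy":0,"dz":0,"turn":0,"grip":1},{"dx":0,"dy":0,"dz":0,"turn":0,"grip":1},{"dx":0,"dy":0,"dz":0,"turn":0,"grip":1}]' 30
python3 -c "
from h import *
where((.575,.222),.238)"
```

```text
time: 13.73
tcp_pos: [0.574, 0.2212, 0.1278]
tool_rot: [-0.119, 0.993, -0.0, -0.001]
ft_force: [0.5, 0.5, 0.3]
gripper_width: 0.998
grasp_force: 0.0
time: 14.23
tcp_pos: [0.5748, 0.222, 0.1296]
tool_rot: [-0.119, 0.993, 0.0, 0.001]
ft_force: [-1.4, -0.6, 5.2]
gripper_width: 0.697
grasp_force: 32.6
t 14.2333 in frame [-2.000e-04  1.000e-04  1.296e-01] tool x yaw -3.1417 q [ 0.05  0.75 -0.8   1.6   0.6   1.05  0.88] f [-1.4 -0.6  5.2]
```

Grip is at 59 mm, so I'm on the diameter. Lift 24 mm and check before drawing off.

```bash
python3 -m handwheel '[{"dx":0,"dy":0,"dz":-0.006,"turn":0,"grip":1},{"dx":0,"dy":0,"dz":-0.006,"turn":0,"grip":1},{"dx":0,"dy":0,"dz":-0.006,"turn":0,"grip":1},{"dx":0,"dy":0,"dz":-0.006,"turn":0,"grip":1},{"dx":0,"dy":0,"dz":0,"turn":0,"grip":1},{"dx":0,"dy":0,"dz":0,"turn":0,"grip":1}]'
cat >> h.py <<'E'
def cowl(p0,yaw):
    obs=[]
    for nm in("scene","side"):
        c=camera_model(nm);im=capture(nm)[:,:,::-1].copy();b=cv2.inRange(cv2.cvtColor(im,cv2.COLOR_BGR2HSV),(18,120,50),(35,255,255))
        x,y=map(int,proj(c,p0)[0]);b2=np.zeros_like(b);b2[y-28:y+28,x-28:x+28]=b[y-28:y+28,x-28:x+28]
        p=cv2.findNonZero(b2)[:,0];obs.append((c,p.min(0)-.5,p.max(0)+.5))
    t=np.linspace(0,2*np.pi,60);ring=Ro.from_euler("z",yaw).apply([[x,.03*np.cos(a),.03*np.sin(a)] for x in(-.027,.027) for a in t])
    def g(p):
        r=[]
        for c,lo,hi in obs: q=proj(c,ring+p);r+=list(q.min(0)-lo)+list(q.max(0)-hi)
        return r
    r=least_squares(g,p0,loss="soft_l1",f_scale=.7);print("cowl",r.x.round(4),np.round(r.fun,1),obs[0][1:],obs[1][1:])
E
python3 -c "
from h import *
where((.575,.222),.238);cowl([.575,.222,.203],.238)"
```

```text
time: 14.73
tcp_pos: [0.5747, 0.2218, 0.1532]
tool_rot: [-0.119, 0.993, 0.0, 0.0]
ft_force: [-0.2, 0.0, -0.1]
gripper_width: 0.693
grasp_force: 32.6
t 14.7333 in frame [-4.000e-04 -1.000e-04  1.532e-01] tool x yaw -3.1418 q [ 0.05  0.73 -0.82  1.57  0.58  1.1   0.9 ] f [-0.2  0.  -0.1]
cowl [0.575  0.2252 0.2021] [-1.5 -0.1  1.7  0.4 -0.2 -1.3  0.4  0.7] (array([420.5, 222.5]), array([446.5, 254.5])) (array([310.5, 294.5]), array([334.5, 318.5]))
```

The cowling rose with the gripper to z≈0.202. Now draw it off.

```bash
python3 -m handwheel '[{"dx":0.012,"dy":0,"dz":0,"turn":0,"grip":1},{"dx":0.012,"dy":0,"dz":0,"turn":0,"grip":1},{"dx":0.012,"dy":0,"dz":0,"turn":0,"grip":1},{"dx":0.012,"dy":0,"dz":0,"turn":0,"grip":1},{"dx":0.012,"dy":0,"dz":0,"turn":0,"grip":1},{"dx":0.012,"dy":0,"dz":0,"turn":0,"grip":1},{"dx":0.012,"dy":0,"dz":0,"turn":0,"grip":1},{"dx":0.012,"dy":0,"dz":0,"turn":0,"grip":1},{"dx":0.012,"dy":0,"dz":0,"turn":0,"grip":1},{"dx":0,"dy":0,"dz":0,"turn":0,"grip":1}]' && python3 -m handwheel '[{"dx":0,"dy":0,"dz":0,"turn":0,"grip":1},{"dx":0,"dy":0,"dz":0,"turn":0,"grip":1}]'
python3 -c "
from h import *
where((.575,.222),.238);cowl([.47,.196,.203],.238)"
```

```text
time: 15.67
tcp_pos: [0.4669, 0.1954, 0.1525]
tool_rot: [-0.12, 0.993, -0.001, -0.001]
ft_force: [0.5, -0.1, -0.0]
gripper_width: 0.694
grasp_force: 32.6
time: 15.83
tcp_pos: [0.4704, 0.1963, 0.1528]
tool_rot: [-0.118, 0.993, 0.0, 0.0]
ft_force: [-0.2, 0.0, -0.9]
gripper_width: 0.691
grasp_force: 32.6
t 15.8333 in frame [-0.1077 -0.0004  0.1528] tool x yaw -3.1423 q [ 0.12  0.59 -0.86  1.87  0.55  0.94  0.82] f [-0.2  0.  -0.9]
cowl [0.4782 0.1986 0.2102] [-1.  -0.2  1.1  0.4 -1.1  0.8 10.5 -1.5] (array([412.5, 195.5]), array([437.5, 225.5])) (array([347.5, 283.5]), array([361.5, 311.5]))
```

```bash
python3 -m handwheel '[{"dx":0.004,"dy":-0.0334,"dz":0,"turn":0,"grip":1},{"dx":0.004,"dy":-0.0334,"dz":0,"turn":0,"grip":1},{"dx":0.004,"dy":-0.0334,"dz":0,"turn":0,"grip":1},{"dx":0.004,"dy":-0.0334,"dz":0,"turn":0,"grip":1},{"dx":0.004,"dy":-0.0334,"dz":0,"turn":0,"grip":1},{"dx":0.004,"dy":-0.0334,"dz":0,"turn":0,"grip":1},{"dx":0.004,"dy":-0.0334,"dz":0,"turn":0,"grip":1},{"dx":0.004,"dy":-0.0334,"dz":0,"turn":0,"grip":1},{"dx":0.004,"dy":-0.0334,"dz":0,"turn":0,"grip":1},{"dx":0.004,"dy":-0.0334,"dz":0,"turn":0,"grip":1}]' >/dev/null && python3 -m handwheel '[{"dx":0.004,"dy":-0.0334,"dz":0,"turn":0,"grip":1},{"dx":0.004,"dy":-0.0334,"dz":0,"turn":0,"grip":1},{"dx":0.004,"dy":-0.0334,"dz":0,"turn":0,"grip":1},{"dx":0.004,"dy":-0.0334,"dz":0,"turn":0,"grip":1},{"dx":0,"dy":0,"dz":0,"turn":0,"grip":1},{"dx":0,"dy":0,"dz":0,"turn":0,"grip":1},{"dx":0,"dy":0,"dz":0,"turn":0,"grip":1}]'
python3 -c "
from h import *
where((.5265,-.2715),.255);cowl([.5265,-.2715,.203],.238)"
```

```text
time: 17.35
tcp_pos: [0.5255, -0.2709, 0.1524]
tool_rot: [-0.119, 0.993, 0.001, 0.0]
ft_force: [-0.4, 0.8, -0.6]
gripper_width: 0.693
grasp_force: 32.6
t 17.35 in frame [-0.0008  0.0009  0.1524] tool x yaw -3.1589 q [ 0.95  0.71 -0.88  1.64  0.61  1.08  1.7 ] f [-0.4  0.8 -0.6]
cowl [ 0.5261 -0.2708  0.2021] [-0.1  0.2  0.8  0.7  0.9 -1.4 -0.2 -0.4] (array([237.5, 183.5]), array([260.5, 212.5])) (array([330.5, 172.5]), array([351.5, 191.5]))
```

The cowling is above the pad, with its centre at z≈0.202. Lower it now.

```bash
python3 -m handwheel '[{"dx":0,"dy":0,"dz":0.02,"turn":0,"grip":1},{"dx":0,"dy":0,"dz":0.02,"turn":0,"grip":1},{"dx":0,"dy":0,"dz":0.02,"turn":0,"grip":1},{"dx":0,"dy":0,"dz":0.02,"turn":0,"grip":1},{"dx":0,"dy":0,"dz":0.02,"turn":0,"grip":1},{"dx":0,"dy":0,"dz":0.02,"turn":0,"grip":1},{"dx":0,"dy":0,"dz":0.015,"turn":0,"grip":1},{"dx":0,"dy":0,"dz":0.013,"turn":0,"grip":1},{"dx":0,"dy":0,"dz":0,"turn":0,"grip":1},{"dx":0,"dy":0,"dz":0,"turn":0,"grip":1}]' && python3 -m handwheel '[{"dx":0,"dy":0,"dz":0.004,"turn":0,"grip":1},{"dx":0,"dy":0,"dz":0.003,"turn":0,"grip":1},{"dx":0,"dy":0,"dz":0.003,"turn":0,"grip":1},{"dx":0,"dy":0,"dz":0,"turn":0,"grip":1},{"dx":0,"dy":0,"dz":0,"turn":0,"grip":1}]'
python3 -c "
from h import *
where((.5265,-.2715),.255)"
```

```text
time: 18.28
tcp_pos: [0.5254, -0.2705, 0.0047]
tool_rot: [-0.119, 0.993, 0.0, -0.0]
ft_force: [0.2, 0.2, 0.5]
gripper_width: 0.695
grasp_force: 32.7
time: 18.7
tcp_pos: [0.5252, -0.2716, -0.0051]
tool_rot: [-0.119, 0.993, -0.0, 0.0]
ft_force: [0.4, 0.8, -0.7]
gripper_width: 0.695
grasp_force: 32.7
t 18.7 in frame [-0.0013  0.0002 -0.0051] tool x yaw -3.1589 q [ 0.86  0.9  -0.72  1.77  0.81  0.8   1.54] f [ 0.4  0.8 -0.7]
```

```bash
python3 -m handwheel '[{"dx":0,"dy":0,"dz":0.002,"turn":0,"grip":1},{"dx":0,"dy":0,"dz":0.002,"turn":0,"grip":1},{"dx":0,"dy":0,"dz":0,"turn":0,"grip":1},{"dx":0,"dy":0,"dz":0,"turn":0,"grip":1}]'; python3 -m handwheel '[{"dx":0,"dy":0,"dz":0.002,"turn":0,"grip":1},{"dx":0,"dy":0,"dz":0,"turn":0,"grip":1},{"dx":0,"dy":0,"dz":0,"turn":0,"grip":1}]'
```

```text
time: 19.03
tcp_pos: [0.5251, -0.2714, -0.0094]
tool_rot: [-0.119, 0.993, 0.0, -0.0]
ft_force: [-0.3, 0.5, -1.3]
gripper_width: 0.697
grasp_force: 32.7
time: 19.28
tcp_pos: [0.5255, -0.2715, -0.011]
tool_rot: [-0.119, 0.993, -0.0, 0.0]
ft_force: [-0.5, -0.5, 1.2]
gripper_width: 0.693
grasp_force: 32.8
```

```bash
python3 -m handwheel '[{"dx":0,"dy":0,"dz":0.0015,"turn":0,"grip":1},{"dx":0,"dy":0,"dz":0,"turn":0,"grip":1},{"dx":0,"dy":0,"dz":0,"turn":0,"grip":1}]'; python3 -c "
from h import *
cowl([.526,-.2715,.039],.238)"
```

```text
time: 19.53
tcp_pos: [0.5252, -0.2716, -0.0114]
tool_rot: [-0.119, 0.993, -0.001, -0.0]
ft_force: [-3.1, 0.9, 8.9]
gripper_width: 0.697
grasp_force: 33.4
cowl [ 0.5279 -0.272   0.0366] [-0.4 -1.   0.3  0.9 -0.6 -0.6  0.8  1. ] (array([243.5, 230.5]), array([264.5, 255.5])) (array([330.5, 206.5]), array([347.5, 223.5]))
```

Contact shows at 8.9 N upward with the cowling centre near z≈0.038. Release and lift away.

```bash
python3 -m handwheel '[{"dx":0,"dy":0,"dz":0,"turn":0,"grip":-0.5},{"dx":0,"dy":0,"dz":0,"turn":0,"grip":-0.65},{"dx":0,"dy":0,"dz":0,"turn":0,"grip":-0.8},{"dx":0,"dy":0,"dz":0,"turn":0,"grip":-1},{"dx":0,"dy":0,"dz":0,"turn":0,"grip":-1},{"dx":0,"dy":0,"dz":0,"turn":0,"grip":-1}]' && python3 -m handwheel '[{"dx":0,"dy":0,"dz":-0.008,"turn":0,"grip":-1},{"dx":0,"dy":0,"dz":-0.012,"turn":0,"grip":-1},{"dx":0,"dy":0,"dz":-0.02,"turn":0,"grip":-1},{"dx":0,"dy":0,"dz":-0.03,"turn":0,"grip":-1},{"dx":0,"dy":0,"dz":-0.03,"turn":0,"grip":-1},{"dx":0,"dy":0,"dz":-0.035,"turn":0,"grip":-1},{"dx":0,"dy":0,"dz":-0.035,"turn":0,"grip":-1},{"dx":0,"dy":0,"dz":-0.035,"turn":0,"grip":-1},{"dx":0,"dy":0,"dz":0,"turn":0,"grip":-1},{"dx":0,"dy":0,"dz":0,"turn":0,"grip":-1}]'
python3 - <<'E'
from h import *
cowl([.526,-.2715,.039],.238)
b=capture("scene")[:,:,::-1].copy();d=capture("side")[:,:,::-1].copy();stripes(b,"F")
for nm,im in(("scene",b),("side",d)):
    c=camera_model(nm);q=proj(c,[.586,-.256,.08])[0].astype(int)
    ref=cv2.imread("pics/c3.png")[:,(0 if nm=="scene" else 400):][:,:400];x,y=(195,195) if nm=="scene" else (270,160)
    k=cv2.resize(im[y:y+110,x:x+110],(400,400));df=cv2.absdiff(k,ref).max(2)>60
    ys,xs=np.nonzero(df);print(nm,"changed bbox",xs.min(),xs.max(),ys.min(),ys.max(),"model area changed:",(df[255:300,110:300] if nm=="scene" else df[160:255,75:180]).mean())
E
```

```text
time: 20.13
tcp_pos: [0.5252, -0.2714, -0.013]
tool_rot: [-0.119, 0.993, 0.0, -0.0]
ft_force: [-0.5, -0.2, -0.9]
gripper_width: 0.997
grasp_force: 0.0
time: 20.97
tcp_pos: [0.5269, -0.2713, 0.1959]
tool_rot: [-0.119, 0.993, -0.002, 0.003]
ft_force: [0.5, -0.2, -1.3]
gripper_width: 0.997
grasp_force: 0.0
cowl [ 0.5254 -0.2696  0.0393] [-0.5 -0.1  0.2 -0.1 -0.9  0.4  0.6  0. ] (array([244.5, 228.5]), array([265.5, 255.5])) (array([331.5, 205.5]), array([348.5, 224.5]))
F 225 []
F 235 []
F 245 [(np.int64(232), np.int64(243)), (np.int64(265), np.int64(279))]
F 255 [(np.int64(231), np.int64(249)), (np.int64(260), np.int64(272)), (np.int64(275), np.int64(279))]
F 265 []
F 275 []
scene changed bbox 0 257 0 236 model area changed: 0.0
side changed bbox 125 399 0 238 model area changed: 0.0
```

```bash
python3 -m handwheel '[{"dx":0,"dy":0,"dz":-0.02,"turn":0,"grip":-1},{"dx":0,"dy":0,"dz":0,"turn":0,"grip":-1},{"dx":0,"dy":0,"dz":0,"turn":0,"grip":-1},{"dx":0,"dy":0,"dz":0,"turn":0,"grip":-1},{"dx":0,"dy":0,"dz":0,"turn":0,"grip":-1},{"dx":0,"dy":0,"dz":0,"turn":0,"grip":-1}]' >/dev/null; python3 -c "
from h import *
cowl([.526,-.2715,.039],.238);print(finish_job())"
```

```text
cowl [ 0.5254 -0.2696  0.0393] [-0.5 -0.1  0.2 -0.1 -0.9  0.4  0.6  0. ] (array([244.5, 228.5]), array([265.5, 255.5])) (array([331.5, 205.5]), array([348.5, 224.5]))
the job is handed in; nothing more can be done
None
```

The job is handed in (no verdict came back): both flaps are folded back to about 2.3–2.4 rad, the cowling rests released within about 3 mm of the pad's centre, and the aeroplane and other things show no sign of having moved.

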